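# Swing the bench magnifier over the sawn tenon

## Robot

A 6-joint arm with a two-finger parallel gripper is mounted at the origin on the work surface. World frame = base frame: x ahead of the robot, y to its left, z up, the work surface at z = 0. Lengths are in mm, angles in rad, forces in N, time in s.
With the tool pointing down it reaches from about 200 to 875 mm from the base axis. Payload 3.4 kg.
Tool frame: the origin (TCP) lies between the finger pads; the fingertips stand 19 mm ahead of it and the grasp point (between the pads) is the TCP; z points along the fingers, y is the direction in which the jaws open and shut (so a half turn about z gives the same grasp; the last joint's range is limited). The gripper opens to 94 mm and grips with 3 to 60 N. Pads are 16 mm wide; open, the fingers measure 119 mm over their backs; the gripper's body (75 mm by 177 mm) begins 78 mm behind the grasp point.
Start: joints at [1.156, 0.276, 1.505, -0, 1.361, -0.121], TCP at [166.532, 550.391, 224.493] pointing down, gripper open.
Joint ranges: [-2.89, 2.89], [-0.75, 2.08], [0.22, 2.7], [-1.18, 4.32], [0.11, 2.71], [-2.7, 2.7]. Speed limits (rad/s): [2.57, 2.57, 3.14, 3.14, 3.14, 3.14].

## Interface

Orientations are given as a rotation vector (axis times angle).
In Python, from plant import r, optics, close_job gives the robot as it stands.
- The arm moves only by the tool play_rows, never from a script. Its argument "rows" is a list of rows, each a list of 3 entries, a list of its own where there are three numbers: the closure, from 0 (fully open) to 1 (shut), then the shift along the tool's x, y, z in units of 30 mm (1.0 is 30 mm), then the turn about the tool's z in units of 6 degrees (1.0 is 6 degrees). In form: [[fingers, [x, y, z], roll], ...]. A call has exactly 10 rows; each row is the pose to reach, as a shift and turn from the pose measured when the call began, along the tool's axes at that moment; what a row does not reach only later rows make up. A row lasts 1/12 s, in which the tool goes at most 41.7 mm and 7.16 degrees, less where a joint would pass 70% of its speed; a pose out of reach is approached as far as the arm can. A call with a gripper value outside its range is refused whole. The fingers move at their own pace and stop on an object; "squeeze" is the grip in N (left out, the last holds). Time passes only in rows, so rows that repeat a pose let the fingers close, or fill a call up. It gives the time, the measured TCP pose, the force and the opening at its end, in the units of the state.
- r.read_state(): the state, without advancing time (a new reading comes with each control period).
- optics.snapshot(name): name is "scene" or "top"; returns (picture, depth): 480x640x3 uint8, red, green, blue; 480x640 float32, mm along the optical axis (not along the pixel's ray), 0 where there is no reading.
- optics.camera_info(name): a dict with "vertical_fov" (degrees; the focal length in pixels is half the picture's height over the tangent of half this angle, whatever the lens; pixels are square), "cx", "cy" (the principal point, pixels), "R" (3x3) and "t" (3): a world point X has camera coordinates R X + t. Camera axes: x right, y down, z forward; pixel columns grow to the right and rows downward; lengths in mm; the calibration is good to about 2 mm. A picture is of the moment at which its call begins. camera_info takes no time and is no camera call.
- close_job(): hands the job in, once; it reports no verdict.
The state is a dict: "t": time; "qpos": joint angles; "qvel": joint speeds; "tau": joint torques, N m; "eef_pos": TCP position; "ee_rot": TCP orientation; "force": force on the tool from outside, world axes, zero at the start; "moment": the same for the moment, N m; "opening": opening from 0.0 (shut) to 1.0 (fully open).
Only numpy, scipy, OpenCV 4.12 (cv2) and the standard library are available. Lean on these libraries where they do the work, as an engineer would, in place of code of your own. Each camera call takes 0.05 s, during which the arm holds its last target.

## Task

Swing the bench magnifier by its blue handle until its lens is centred over the tenon, the narrow tongue sawn on top of the upright pale pine piece (not the plain pale block, not the dark slotted one), so that the joint can be inspected. Leave that piece standing where it is and let go of the magnifier.

Things in the scene. Friction and masses are not known exactly. Their poses are not given: they have to be found in the camera images.
- handle (a point): Centre of the magnifier's blue handle: an upright round peg, 18 mm in diameter, on the outer end of the swing arm. It is clear all round from 34 mm below this point (top of the arm's white end piece) to 25 mm above (top of the peg, 220 mm above the bench). It can be gripped from above with the fingers closing in any direction. It moves with the arm on a level circle of radius 250 mm about the pivot.
- lens (a point): Centre of the magnifier's clear round lens in its white ring (106 mm across outside, 12 mm thick, 155 mm above the bench). It lies on the straight line from pivot to handle, 190 mm from the pivot and 60 mm from the handle, and moves on a level circle about the pivot.
- pivot (a point): The upright axis about which the magnifier arm turns, at the height of the arm (155 mm above the bench), on top of a fixed stand: grey round foot 104 mm across, steel post, black hub with its top 167 mm above the bench. The arm turns level, about 1.5 rad either way from pointing along the stand's own -x axis (this frame's -x); stiff friction (about 2.5 N at the handle) holds it wherever it is left; it has no spring.
- tenon (a point): Centre of the top face of the tenon: a tongue 14 x 40 mm, 30 mm high, on top of a loose upright pale pine piece 44 x 60 mm and 70 mm high with a dark scribed line round it near its shoulder; this point is 100 mm above the bench. The piece stands about 190 mm from the pivot, so the lens can pass 49 mm above it. Beside it on the same circle stand a plain pale block (44 x 60 x 85 mm) and a dark slotted piece (44 x 60 x 90 mm): bystanders.
Mind the look-alikes: they are no part of the job. What is shaped like the part that bears tenon but green or red is not meant.

How it is judged:
By the outcome, as a careful person would: the job done as asked, in the order asked, and still so for the second after the job is handed in, with the robot touching nothing.
It also fails if it takes over 40 s, if anything falls off the work surface, if the arm or the gripper's body presses on something with over 40 N, if the wrist force passes 120 N, or if a joint passes its speed limit or range.

## Working session

There is one attempt and no reset: what is moved stays moved. The work goes in short steps, Python scripts to look and compute and a tool call to move; the robot and the scene stay as the last step left them, time stands still between calls to the robot, and variables do not carry over. Pictures are saved under pics/ and viewed, and the job is handed in when it is done.

Besides the shell and the picture viewer there is one more tool, called after "Request:" as name(argument=value, ...), one argument or row to a line, values as JSON. play_rows: Moves the arm, as the interface text tells. Its arguments: {"type":"object","properties":{"rows":{"type":"array","items":{"type":"array"}},"squeeze":{"type":"number"}},"required":["rows"]}

```bash
mkdir -p pics; ls
cat > h.py <<'E'
import numpy as np, cv2
from plant import r, optics, close_job
def snap(n,tag):
    p,d=optics.snapshot(n); cv2.imwrite(f'pics/{tag}.png',p[:,:,::-1]); np.save(f'pics/{tag}.npy',d); return p,d
def cam(n):
    i=optics.camera_info(n); f=240/np.tan(np.radians(i['vertical_fov'])/2); return f,i['cx'],i['cy'],np.array(i['R']),np.array(i['t'])
def world(n,u,v,z=None,d=None):
    f,cx,cy,R,t=cam(n); ray=np.array([(u-cx)/f,(v-cy)/f,1.]); c=-R.T@t; w=R.T@ray
    s=d if d is not None else (z-c[2])/w[2]
    return c+s*w
def proj(n,X):
    f,cx,cy,R,t=cam(n); p=R@np.array(X,float)+t; return np.array([cx+f*p[0]/p[2],cy+f*p[1]/p[2]])
E
python3 - <<'E'
from h import *
for n in('scene','top'):
    snap(n,n+'0'); print(n,optics.camera_info(n))
s=r.read_state(); print({k:np.round(v,3) for k,v in s.items()})
E
```

```text
pics
scene {'vertical_fov': 48.45679308877177, 'cx': 318.2855378192107, 'cy': 236.66640672716676, 'R': array([[ 0.53988144,  0.84173906, -0.00184029],
       [ 0.45895161, -0.29619742, -0.83763387],
       [-0.70561424,  0.45137837, -0.54622899]]), 't': array([-187.61304683, -191.56127297, 1326.49192302])}
top {'vertical_fov': 57.778454829370354, 'cx': 317.18859187630216, 'cy': 238.41618248241906, 'R': array([[-0.01127393, -0.99991596,  0.00640145],
       [-0.98646688,  0.0100746 , -0.16365081],
       [ 0.16357257, -0.0081598 , -0.98649756]]), 't': array([-122.71058129,  598.82813392,  673.61830721])}
{'t': np.float64(0.1), 'qpos': array([ 1.156,  0.277,  1.506, -0.   ,  1.361, -0.121]), 'qvel': array([-0.002, -0.001, -0.002,  0.   , -0.002,  0.001]), 'tau': array([ 0.0000e+00, -4.0545e+01, -2.3778e+01,  7.0000e-02,  3.0000e-02,
       -0.0000e+00]), 'eef_pos': array([166.342, 549.94 , 223.714]), 'ee_rot': array([-4.600e-01, -3.107e+00,  2.000e-03]), 'force': array([ 0.683, -0.119,  1.184]), 'moment': array([ 0.009,  0.038, -0.017]), 'opening': np.float64(1.002)}
```

View pics/scene0.png

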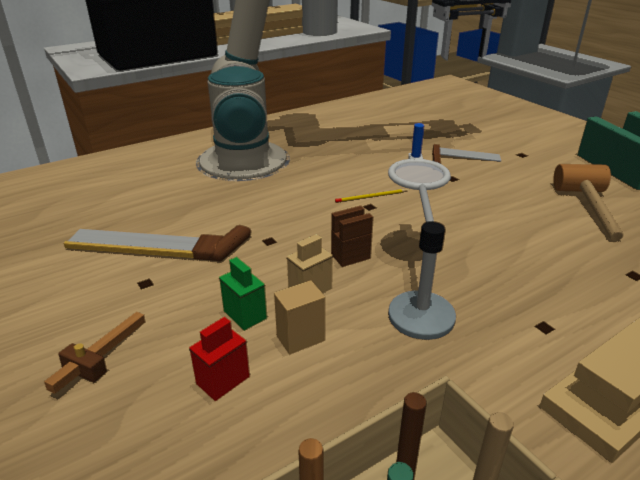

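View pics/top0.png

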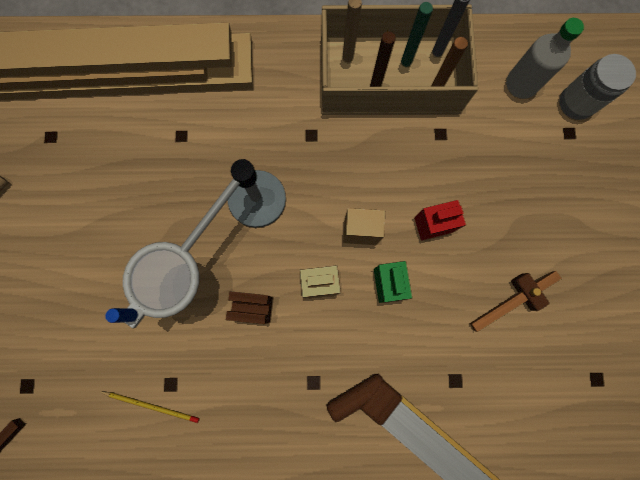

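The pale piece with the tongue is at top (320,281) and scene (310,265). Four things could be taken for it:
- plain pale block: top (365,225), scene (300,315)
- dark slotted piece: top (250,308), scene (351,237)
- green tenon piece: top (394,282), scene (243,293)
- red tenon piece: top (441,219), scene (220,358)

By the description I choose the pale one at top (320,281). Next I'll crop it and measure.

Run:
```python
from h import *
p=cv2.imread('pics/top0.png'); d=np.load('pics/top0.npy')
a=p[250:310,290:350]; q=cv2.imread('pics/scene0.png')[225:305,275:355]
cv2.imwrite('pics/crop1.png',np.hstack([cv2.resize(a,(400,400),interpolation=2),cv2.resize(q,(400,400),interpolation=2)]))
f,cx,cy,R,t=cam('top')
vv,uu=np.mgrid[0:480,0:640]
C=np.stack([(uu-cx)/f*d,(vv-cy)/f*d,d],-1)
W=(C-t)@R
np.save('pics/W0.npy',W)
def rep(n,u0,u1,v0,v1,z0,z1,extra=None):
    w=W[v0:v1,u0:u1]; m=(w[...,2]>z0)&(w[...,2]<z1)&(d[v0:v1,u0:u1]>0)
    if extra is not None: m&=extra[v0:v1,u0:u1]
    P=w[m]
    if len(P)==0: print(n,'none'); return
    r_=cv2.minAreaRect(P[:,:2].astype(np.float32)); print(n,len(P),np.round(P.mean(0),1),np.round(np.median(P[:,2]),1),np.round(r_[0],1),np.round(r_[1],1),round(r_[2],1))
rep('tenontop',290,350,255,310,92,108)
rep('shoulder+',290,350,255,310,60,108)
rep('plain',335,395,200,250,78,92)
rep('hub',225,262,150,190,160,175)
blue=(p[...,0]>90)&(p[...,2]<60)&(p[...,1]<100)
rep('handleTop',95,145,300,330,213,228,blue)
rep('handle',95,145,300,330,150,240,blue)
rep('ring',110,210,230,330,150,168)
```

```text
tenontop 247 [ 525.4 -132.5  100.5] 100.6 [ 525.6 -132.4] [14.  39.7] 6.0
shoulder+ 1077 [ 524.8 -132.3   77.5] 71.0 [ 525.6 -132.5] [45.  60.9] 6.0
plain 1049 [ 616.2 -206.    85.4] 85.5 [ 617.  -206.3] [60.2 44.5] 85.6
hub 499 [675.2 -21.  166.5] 167.2 [671.3 -20.8] [32.4 47.6] 77.1
handleTop 141 [476.4 124.7 220.7] 220.6 [476.  125.1] [16.1 15.7] 89.3
handle 141 [476.4 124.7 220.7] 220.6 [476.  125.1] [16.1 15.7] 89.3
ring 4920 [524.8  88.1 159. ] 158.6 [527.2  82. ] [105.3 134.7] 17.2
```

View pics/crop1.png

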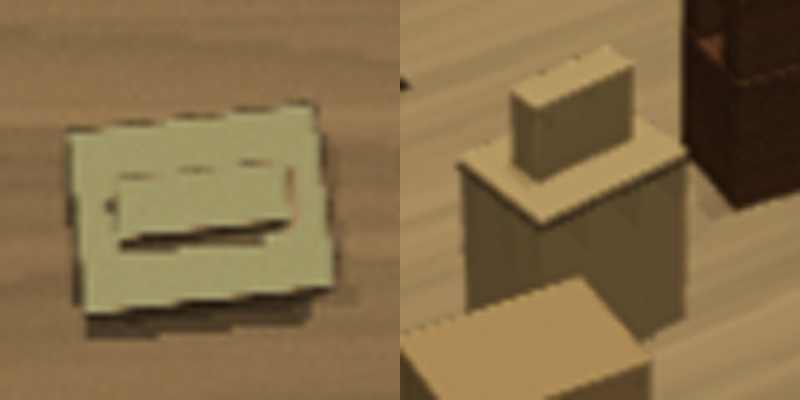

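The crop shows a pale pine piece with a single narrow tongue and a scribed line at its shoulder, so the choice holds. Next I'll pin down the pivot and lens.

Run:
```python
from h import *
from scipy.optimize import least_squares
W=np.load('pics/W0.npy');p=cv2.imread('pics/top0.png').astype(int)
w=W[150:195,222:262].reshape(-1,3); P=w[(abs(w[:,2]-167.3)<1.5)]
print(cv2.minEnclosingCircle(P[:,:2].astype(np.float32)),P.mean(0),len(P))
c=cv2.minEnclosingCircle(P[:,:2].astype(np.float32))[0]
H=np.array([476.2,124.9]); Pv=np.array(c); print('r handle',np.linalg.norm(H-Pv))
# ring outline: 
w=W[235:325,115:205].reshape(-1,3); m=abs(w[:,2]-161)<6; Q=w[m][:,:2]
u=(H-Pv)/np.linalg.norm(H-Pv); L0=H-60*u
Q=Q[np.linalg.norm(Q-L0,axis=1)<60]; print('lens pred',L0,cv2.minEnclosingCircle(Q.astype(np.float32)), Q.mean(0))
for T in [np.array([525.6,-132.4])]:
    print('pivot-tenon',np.linalg.norm(T-Pv)); v=(T-Pv)/np.linalg.norm(T-Pv)
    print('angles',np.degrees(np.arctan2(-u[1],-u[0])),np.degrees(np.arctan2(-v[1],-v[0])),'goal handle',Pv+250*v)
# foot
w=W[160:240,215:300].reshape(-1,3); F=w[(w[:,2]>5)&(w[:,2]<40)]; print('foot',cv2.minAreaRect(F[:,:2].astype(np.float32)),np.median(F[:,2]))
from scipy.spatial.transform import Rotation as Ro
s=r.read_state(); print(Ro.from_rotvec(s['ee_rot']).as_matrix().round(3))
```

```text
((678.1443481445312, -21.782102584838867), 16.935508728027344) [677.87098598 -22.05322531 167.41025218] 345
r handle 249.5939882413614
lens pred [524.7454837   89.63902991] ((524.151123046875, 88.40829467773438), 59.85832977294922) [523.87302202  88.95483886]
pivot-tenon 188.43061688428202
angles -35.992746982708915 35.94783425553352 goal handle [ 475.75639407 -168.54420957]
foot ((670.7184448242188, -21.294509887695312), (119.56144714355469, 109.68746185302734), 18.76565170288086) 17.379925183842946
[[-0.957  0.29  -0.001]
 [ 0.29   0.957 -0.001]
 [ 0.    -0.002 -1.   ]]
```

The pivot is near (678,-22) and the handle at (476,125), so r = 249.6, which agrees with the stated radius. The tenon is at (525.6,-132.4). I'll raise the tool first, then travel above the handle with the jaws along world y.

Request:
play_rows(
  rows=[
    [0, [0, 0, -1.3], 0],
    [0, [-0.6, -0.45, -1.3], -0.5],
    [0, [-1.6, -1.2, -1.3], -1],
    [0, [-2.6, -2.0, -1.3], -1.5],
    [0, [-3.6, -2.7, -1.3], -2],
    [0, [-4.6, -3.5, -1.3], -2.5],
    [0, [-5.6, -4.2, -1.3], -2.8],
    [0, [-6.6, -5.0, -1.3], -2.8],
    [0, [-7.6, -5.7, -1.3], -2.8],
    [0, [-8.6, -6.5, -1.3], -2.8],
  ],
  squeeze=15,
)

```text
t: 0.93
eef_pos: [357.4, 287.2, 262.8]
ee_rot: [-0.0, -3.141, 0.002]
force: [-0.0, -0.8, -0.2]
opening: 1.004
```

```bash
cat > g.py <<'E'
import sys
from h import *
from scipy.spatial.transform import Rotation as Ro
def go(x,y,z,yaw=90.):
    s=r.read_state(); M=Ro.from_rotvec(s['ee_rot']).as_matrix(); d=np.array([x,y,z])-s['eef_pos']
    cur=np.degrees(np.arctan2(M[1,1],M[0,1])); print('t',s['t'],'pos',s['eef_pos'].round(1),'F',np.round(s['force'],1),'op',round(float(s['opening']),3),'q',s['qpos'].round(2))
    print('units',(M.T@d/30).round(3),'roll',round(-(yaw-cur)/6,2),'yaw',cur.round(1)); print(M.round(3).tolist())
if __name__=='__main__': go(*map(float,sys.argv[1:]))
E
python3 g.py 476 125 262
```

```text
t 0.9333 pos [357.4 287.2 262.8] F [-0.  -0.8 -0.2] op 1.004 q [ 0.53  0.08  1.66 -0.    1.4  -1.04]
units [-3.954 -5.405  0.03 ] roll -0.0 yaw 90.0
[[-1.0, 0.0, -0.001], [0.0, 1.0, -0.001], [0.001, -0.001, -1.0]]
```

Request:
play_rows(
  rows=[
    [0, [-0.7, -1.0, 0], 0],
    [0, [-1.5, -2.0, 0], 0],
    [0, [-2.2, -3.0, 0], 0],
    [0, [-2.9, -4.0, 0], 0],
    [0, [-3.5, -4.8, 0], 0],
    [0, [-3.95, -5.4, 0], 0],
    [0, [-3.95, -5.4, 0], 0],
    [0, [-3.95, -5.4, 0.5], 0],
    [0, [-3.95, -5.4, 0.5], 0],
    [0, [-3.95, -5.4, 0.5], 0],
  ],
)

```text
t: 1.77
eef_pos: [474.7, 125.6, 247.2]
ee_rot: [0.0, -3.138, 0.002]
force: [0.5, -0.5, -0.7]
opening: 1.001
```

```bash
python3 g.py 476.2 125 196
python3 - <<'E'
from h import *
snap('scene','s2')
E
```

```text
t 1.7667 pos [474.7 125.6 247.2] F [ 0.5 -0.5 -0.7] op 1.001 q [ 0.12  0.14  1.63 -0.    1.38 -1.45]
units [-0.057 -0.018  1.705] roll 0.0 yaw 90.0
[[-1.0, -0.0, -0.004], [-0.0, 1.0, -0.001], [0.004, -0.001, -1.0]]
```

View pics/s2.png

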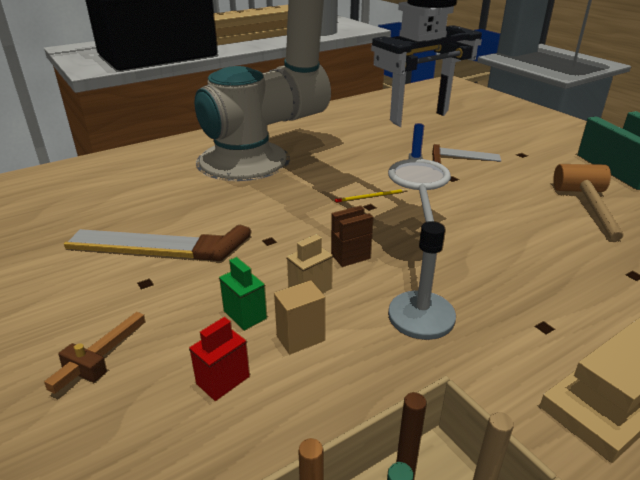

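The open fingers, with tips at about (398,122) and (443,112), straddle the blue peg top at (418,128). I'll descend and close.

Request:
play_rows(
  rows=[
    [0, [-0.05, 0, 0.5], 0],
    [0, [-0.05, 0, 1.0], 0],
    [0, [-0.05, 0, 1.5], 0],
    [0, [-0.05, 0, 1.7], 0],
    [0, [-0.05, 0, 1.7], 0],
    [0.5, [-0.05, 0, 1.7], 0],
    [0.8, [-0.05, 0, 1.7], 0],
    [1, [-0.05, 0, 1.7], 0],
    [1, [-0.05, 0, 1.7], 0],
    [1, [-0.05, 0, 1.7], 0],
  ],
  squeeze=15,
)

```text
t: 2.65
eef_pos: [476.9, 125.8, 197.4]
ee_rot: [0.001, -3.141, 0.001]
force: [0.2, 0.8, -0.3]
opening: 0.679
```

```bash
python3 g.py 476.2 125 196
```

```text
t 2.65 pos [476.9 125.8 197.4] F [ 0.2  0.8 -0.3] op 0.679 q [ 0.12  0.17  1.72 -0.    1.25 -1.45]
units [ 0.022 -0.025  0.046] roll 0.01 yaw 90.0
[[-1.0, -0.001, -0.001], [-0.001, 1.0, -0.001], [0.001, -0.001, -1.0]]
```

Request:
play_rows(
  rows=[
    [1, [0, 0, 0], 0],
    [1, [0, 0, 0], 0],
    [1, [0, 0, 0], 0],
    [1, [0, 0, 0], 0],
    [1, [0, 0, 0], 0],
    [1, [0, 0, 0], 0],
    [1, [0, 0, 0], 0],
    [1, [0, 0, 0], 0],
    [1, [0, 0, 0], 0],
    [1, [0, 0, 0], 0],
  ],
  squeeze=20,
)

```text
t: 3.48
eef_pos: [476.9, 125.6, 197.3]
ee_rot: [0.001, -3.141, 0.002]
force: [0.8, -0.2, 0.0]
opening: 0.187
```

```bash
cat > arc.py <<'E'
import sys
from h import *
s=r.read_state(); p=s['eef_pos']; print(s['t'],p.round(2),np.round(s['force'],1),s['opening'])
P=np.array([678.1,-21.9]); v=p[:2]-P; print('r',np.linalg.norm(v)); a0=np.degrees(np.arctan2(v[1],v[0]))%360; print('ang',a0)
for a in map(float,sys.argv[1:]):
    g=P+250*np.array([np.cos(np.radians(a)),np.sin(np.radians(a))]); d=g-p[:2]; print(a,np.round([-d[0]/30,d[1]/30],2))
E
python3 arc.py 144 147 150 153 156.5 160 163.5 167 170.5 174
```

```text
3.4833 [476.92 125.56 197.32] [ 0.8 -0.2  0. ] 0.18650767628770584
r 249.43521942057782
ang 143.7587922632698
144.0 [ 0.04 -0.02]
147.0 [ 0.28 -0.38]
150.0 [ 0.51 -0.75]
153.0 [ 0.72 -1.13]
156.5 [ 0.94 -1.59]
160.0 [ 1.12 -2.07]
163.5 [ 1.28 -2.55]
167.0 [ 1.41 -3.04]
170.5 [ 1.51 -3.54]
174.0 [ 1.58 -4.04]
```

The grip holds: opening 0.187 × 94 = 17.5 mm, which is the peg. Now the first half of the swing.

Request:
play_rows(
  rows=[
    [1, [0.15, -0.18, 0], 0],
    [1, [0.28, -0.38, 0], 0],
    [1, [0.51, -0.75, 0], 0],
    [1, [0.72, -1.13, 0], 0],
    [1, [0.94, -1.59, 0], 0],
    [1, [1.12, -2.07, 0], 0],
    [1, [1.28, -2.55, 0], 0],
    [1, [1.41, -3.04, 0], 0],
    [1, [1.5, -3.5, 0], 0],
    [1, [1.52, -3.7, 0], 0],
  ],
)

```text
t: 4.32
eef_pos: [427.8, 13.5, 197.3]
ee_rot: [-0.002, -3.136, 0.0]
force: [-4.7, 4.1, 2.6]
opening: 0.187
```

```bash
python3 arc.py 174 177 181 185 189 193 197 200 202.5 204; python3 -c "
from h import *
snap('top','t3')"
```

```text
4.3167 [427.8   13.53 197.32] [-4.7  4.1  2.6] 0.18721331229830895
r 252.79283460114792
ang 171.94276126134264
174.0 [-0.06 -0.31]
177.0 [-0.02 -0.74]
181.0 [-0.01 -1.33]
185.0 [-0.04 -1.91]
189.0 [-0.11 -2.48]
193.0 [-0.22 -3.06]
197.0 [-0.37 -3.62]
200.0 [-0.51 -4.03]
202.5 [-0.64 -4.37]
204.0 [-0.73 -4.57]
```

View pics/t3.png

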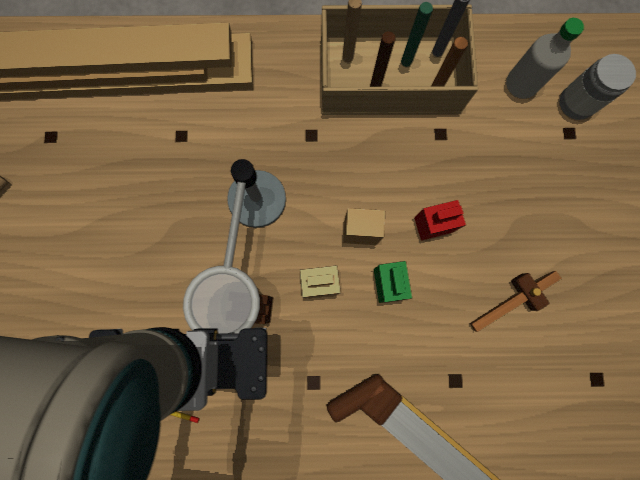

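The lens at (223,303) follows the gripper, and the blocks haven't moved. I'll continue the swing.

Request:
play_rows(
  rows=[
    [1, [-0.05, -0.31, 0], 0],
    [1, [-0.03, -0.74, 0], 0],
    [1, [-0.02, -1.2, 0], 0],
    [1, [-0.03, -1.7, 0], 0],
    [1, [-0.08, -2.2, 0], 0],
    [1, [-0.16, -2.7, 0], 0],
    [1, [-0.26, -3.2, 0], 0],
    [1, [-0.37, -3.62, 0], 0],
    [1, [-0.51, -4.03, 0], 0],
    [1, [-0.58, -4.2, 0], 0],
  ],
)

```text
t: 5.2
eef_pos: [445.3, -114.5, 197.4]
ee_rot: [-0.004, -3.135, 0.003]
force: [-1.1, 4.0, 2.5]
opening: 0.186
```

```bash
python3 arc.py 203 205 207 209 211 213 214.5 215.5 215.9
```

```text
5.2 [ 445.33 -114.53  197.45] [-1.1  4.   2.5] 0.18552720343238818
r 250.52230520297428
ang 201.7008058213335
203.0 [-0.09 -0.17]
205.0 [-0.21 -0.43]
207.0 [-0.33 -0.7 ]
209.0 [-0.47 -0.95]
211.0 [-0.62 -1.2 ]
213.0 [-0.77 -1.45]
214.5 [-0.89 -1.63]
215.5 [-0.97 -1.75]
215.9 [-1.01 -1.8 ]
```

Request:
play_rows(
  rows=[
    [1, [-0.09, -0.17, 0], 0],
    [1, [-0.21, -0.43, 0], 0],
    [1, [-0.33, -0.7, 0], 0],
    [1, [-0.47, -0.95, 0], 0],
    [1, [-0.62, -1.2, 0], 0],
    [1, [-0.77, -1.45, 0], 0],
    [1, [-0.89, -1.63, 0], 0],
    [1, [-0.99, -1.77, 0], 0],
    [1, [-1.01, -1.8, 0], 0],
    [1, [-1.01, -1.8, 0], 0],
  ],
)

```text
t: 6.03
eef_pos: [476.5, -169.4, 197.5]
ee_rot: [-0.004, -3.137, 0.005]
force: [2.6, 1.8, 0.9]
opening: 0.185
```

```bash
cat > meas.py <<'E'
import sys
from h import *
tag=sys.argv[1]
p,d=snap('top','t'+tag); snap('scene','s'+tag)
f,cx,cy,R,t=cam('top'); vv,uu=np.mgrid[0:480,0:640]
W=(np.stack([(uu-cx)/f*d,(vv-cy)/f*d,d],-1)-t)@R
m=(W[...,2]>149)&(W[...,2]<164.5)&(W[...,0]<620)&(W[...,1]<-60)&(W[...,0]>440)&(W[...,1]>-210)
P=W[m]; print(len(P),P.min(0).round(1),P.max(0).round(1),P.mean(0).round(1))
g=P[:,:2]
from scipy.optimize import least_squares
# outer-edge circle: radius 53 maximal points by angle
c=np.array([526,-132.]); 
for _ in range(5):
    q=g-c; a=np.arctan2(q[:,1],q[:,0]); rr=np.hypot(*q.T); k=((a+np.pi)/(2*np.pi)*72).astype(int)
    E=np.array([g[k==i][rr[k==i].argmax()] for i in range(72) if (k==i).any()])
    E=E[abs(np.hypot(*(E-c).T)-53)<6]
    s=least_squares(lambda x:np.hypot(E[:,0]-x[0],E[:,1]-x[1])-x[2],[*c,53],loss='soft_l1'); c=s.x[:2]
print('ring fit',s.x.round(2),len(E))
w=W[250:312,285:352].reshape(-1,3); T=w[abs(w[:,2]-100.5)<5]; print('tenon seen',len(T), T.mean(0).round(1) if len(T) else '')
E
python3 arc.py 215.9; python3 meas.py 5
```

```text
6.0333 [ 476.54 -169.44  197.53] [2.6 1.8 0.9] 0.18479760988573277
r 249.79228135456816
ang 216.20438374734152
215.9 [0.03 0.03]
373 [ 474.5 -168.3  155.1] [619.8 -60.  164.1] [ 564.6 -110.3  159.4]
ring fit [548.81 -88.42  53.18] 1
tenon seen 0
```

View pics/t5.png

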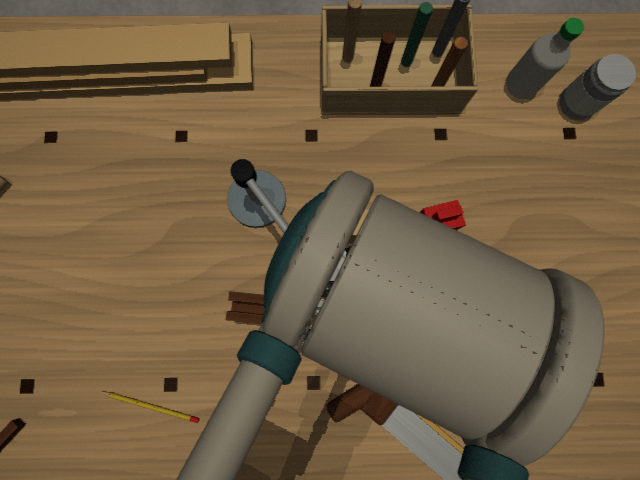

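View pics/s5.png

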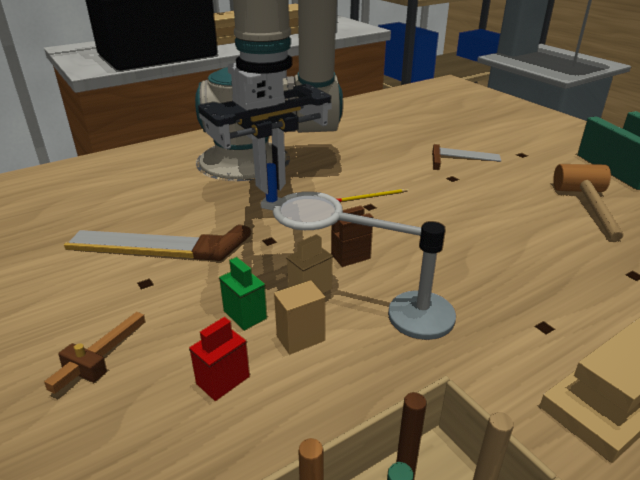

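The lens at scene (308,210) is above the pine piece, which hasn't moved. The tool angle is 216.2° against a wanted 215.9°, so I'll trim by 1 mm, open and rise.

Request:
play_rows(
  rows=[
    [1, [0.03, 0.03, 0], 0],
    [1, [0.03, 0.03, 0], 0],
    [0, [0.03, 0.03, 0], 0],
    [0, [0.03, 0.03, 0], 0],
    [0, [0.03, 0.03, 0], 0],
    [0, [0.03, 0.03, 0], 0],
    [0, [0.03, 0.03, 0], 0],
    [0, [0.03, 0.03, 0], 0],
    [0, [0.03, 0.03, 0], 0],
    [0, [0.03, 0.03, 0], 0],
  ],
)

```text
t: 6.97
eef_pos: [475.6, -168.5, 197.5]
ee_rot: [-0.004, -3.137, 0.006]
force: [1.1, -0.3, 0.3]
opening: 0.716
```

Request:
play_rows(
  rows=[
    [0, [0, 0, 0], 0],
    [0, [0, 0, 0], 0],
    [0, [0, 0, 0], 0],
    [0, [0, 0, -0.4], 0],
    [0, [0, 0, -1.0], 0],
    [0, [0, 0, -1.7], 0],
    [0, [0, 0, -2.4], 0],
    [0, [0, 0, -3.0], 0],
    [0, [0, 0, -3.0], 0],
    [0, [0, 0, -3.0], 0],
  ],
)

```text
t: 7.8
eef_pos: [476.3, -168.3, 288.0]
ee_rot: [-0.004, -3.139, 0.007]
force: [0.7, 0.5, -0.1]
opening: 0.998
```

Request:
play_rows(
  rows=[
    [0, [0.5, 0.5, 0], 0],
    [0, [1.1, 1.3, 0], 0],
    [0, [1.7, 2.1, 0], 0],
    [0, [2.3, 3.0, 0], 0],
    [0, [3.0, 4.0, 0], 0],
    [0, [3.6, 5.0, 0], 0],
    [0, [4.2, 6.0, 0], 0],
    [0, [4.8, 7.0, 0], 0],
    [0, [5.2, 8.0, 0], 0],
    [0, [5.2, 9.0, 0], 0],
  ],
)

```text
t: 8.63
eef_pos: [317.2, 102.9, 285.7]
ee_rot: [-0.004, -3.135, 0.008]
force: [0.5, -0.7, -0.9]
opening: 0.999
```

```bash
python3 meas.py 6
```

```text
4961 [ 460.6 -185.9  150.3] [619.6 -60.4 164.5] [ 528.6 -130.7  159. ]
ring fit [ 525.01 -133.92   52.31] 63
tenon seen 0
```

View pics/t6.png

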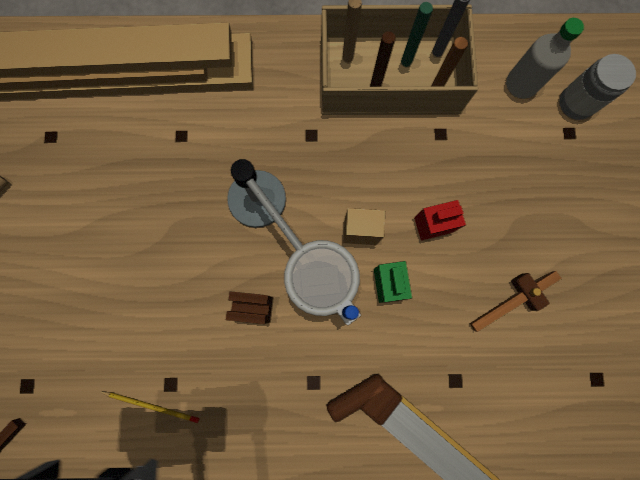

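Run:
```python
from h import *
p=cv2.imread('pics/t6.png').astype(int);d=np.load('pics/t6.npy')
f,cx,cy,R,t=cam('top'); vv,uu=np.mgrid[0:480,0:640]
W=(np.stack([(uu-cx)/f*d,(vv-cy)/f*d,d],-1)-t)@R
m=(p[...,0]>90)&(p[...,2]<60)&(p[...,1]<100)&(abs(W[...,2]-220.6)<4)
H=W[m].mean(0);P=np.array([678.1,-21.9]);u=H[:2]-P;u/=np.linalg.norm(u)
L=P+190*u;print('handle',H.round(1),'lens from handle',L.round(1),'minus tenon',(L-[525.6,-132.4]).round(1))
# lower body of pine piece in scene, before/after
a=cv2.imread('pics/s2.png');b=cv2.imread('pics/s6.png')
cv2.imwrite('pics/cmp.png',np.hstack([cv2.resize(x[190:350,230:390],(400,400)) for x in(a,b)]))
```

```text
handle [ 477.  -168.7  220.8] lens from handle [ 524.6 -133.9] minus tenon [-1.  -1.5]
```

View pics/cmp.png

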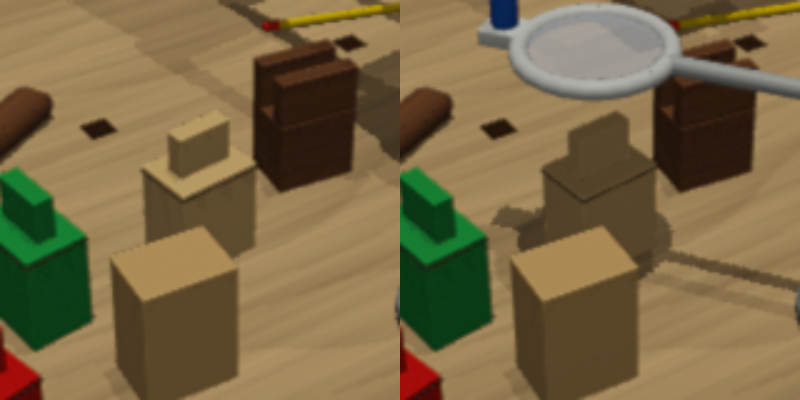

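The before and after crops show the pine piece in the same place, tenon at (200,145) then (600,140), now in the lens's shadow. The bystanders haven't moved either. Both lens estimates are under 2 mm from the tenon, so I'm handing in.

```bash
python3 -c "
from h import *
print(close_job())"
```

```text
the job is handed in; nothing more can be done
None
```

The lens now sits over the tenon on the pale pine piece, about 1.6–1.8 mm off centre, and the job is handed in. I gripped the blue handle from above with 15–20 N, swung the arm about 72° round its circle, opened the jaws, and moved the robot well clear.

**Last checks:**
- **Lens position:** a circle fit of the ring gave (525.0, -133.9), and the handle's bearing gave (524.6, -133.9). The tenon was measured at (525.6, -132.4) before the swing. The offset is within the calibration's roughly 2 mm.
- **Pine piece and bystanders:** before and after crops from the scene camera show none of them moved.
- **Failed check:** the depth search for the tenon through the lens found no points. That it stayed put therefore rests on the pictures, not on a fresh depth measurement.
- **Limits:** the job was done at about 9 s of the 40 s allowed. Wrist force was about 7 N at most in the readings taken at the end of each move.

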